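Post the pacifier into the steriliser

ROBOT

A 7-joint arm with a two-finger parallel gripper is mounted at the origin on the work surface. World frame = base frame: x ahead of the robot, y to its left, z up, the work surface at z = 0. Lengths are in m, angles in rad, forces in N, time in s.
With the tool pointing down it reaches from about 0.4 to 0.9 m from the base axis. Payload 5.5 kg.
Tool frame: the origin (TCP) lies at the very end of the fingers, on their centre line; the grasp point (between the pads) lies 19 mm behind it; z points along the fingers, y is the line along which they close (so a half turn about z gives the same grasp; the last joint's range is limited). The gripper opens to 92 mm and grips with 3 to 60 N. Pads are 19 mm wide; open, the fingers measure 130 mm over their backs; the gripper's body (75 mm by 190 mm) begins 47 mm behind the grasp point.
Start: joints at [-1.064, 0.501, -0.427, 1.55, 0.221, 1.138, -0.21], TCP at [0.157, 0.631, 0.19] pointing down, gripper open.
Joint ranges: [-2.88, 2.88], [-0.31, 2.03], [-1.54, 1.56], [0.2, 2.42], [-1.41, 4.55], [0.19, 2.02], [-2.57, 2.57]. Speed limits (rad/s): [2.57, 2.57, 3.14, 3.14, 3.14, 3.14, 3.14].

INTERFACE

Orientations are given as a 3x3 rotation matrix whose columns are the frame's x, y, z axes.
In Python, from station import ctrl gives the robot as it stands.
- The arm moves only by the tool move_arm, never from a script. Its arguments are lists of equal length, an entry for each row: "delta_pos": the shift along the tool's x, y, z as a fraction of full scale, a list of three; "angular": the turn, a rotation vector about the tool's x, y, z as a fraction of full scale, a list of three; "fingers": the closure, from -1 (fully open) to 1 (shut). A call has 1 to 8 rows; each row shifts and turns the commanded pose from where the row before left it, along the tool's axes as they then stand; what a row does not reach is not made up. Full scale, the value 1, is 250 mm for a shift and 2 rad for a turn. A row lasts 1/8 s, in which the tool goes at most 62.5 mm and 10.7 degrees, less where a joint would pass 70% of its speed; a pose out of reach is approached as far as the arm can. A call with a number of a shift or a turn outside -1 to 1 is refused whole. A call with a gripper value outside its range is refused whole. The fingers move at their own pace and stop on an object; "squeeze" is the grip in N (left out, the last holds). Time passes only in rows, so rows that do not move let the fingers close. It gives the time, the measured TCP pose, the force, the opening and the grip force at its end, in the units of the state.
- ctrl.read_state(): the state, without advancing time (a new reading comes with each control period).
- ctrl.get_image(name): name is "scene" or "top" or "wrist"; returns a dict with "image" (384x512x3 uint8, red, green, blue), "range_z" (384x512 float32, m along the optical axis (not along the pixel's ray), 0 where there is no reading), "intrinsics" (3x3 intrinsics, pixels), "R" (3x3) and "t" (3): a world point X has camera coordinates R X + t. Camera axes: x right, y down, z forward; pixel columns grow to the right and rows downward; lengths in m; the calibration is good to about 2 mm. The wrist camera is an equidistant fisheye: a pixel r from the principal point sees the ray r / f radians off the axis. A picture is of the moment at which its call begins.
- ctrl.job_done(): hands the job in; it is judged then, once.
The state is a dict: "time": time; "joint_pos": joint angles; "joint_velocities": joint speeds; "effort": joint torques, N m; "tcp_pos": TCP position; "tcp_rot": TCP orientation; "wrist_force": force on the tool from outside, world axes, zero at the start; "ft_torque": the same for the moment, N m; "finger_gap": opening from 0.0 (shut) to 1.0 (fully open); "grasp_force": force on a finger pad.
Only numpy, scipy, OpenCV 4.12 (cv2) and the standard library are available. Lean on these libraries where they do the work, as an engineer would, in place of code of your own. Each camera call takes 0.05 s, during which the arm holds its last target. There are 200 camera calls.

TASK

The blue pacifier lies on the loading ledge of the white steriliser on the nightstand. With one finger push the orange lever over and keep it there, so that the self-closing blue flap is well open, and with the other finger push the pacifier along the ledge, over the edge and down through the opening; then draw back so that the flap springs shut. Do not pick the pacifier up or push it onto the shut flap, and leave the other things on the nightstand where they stand.

Things in the scene. Friction and masses are not known exactly. Their poses are not given: they have to be found in the camera images.
- steriliser: White plastic steriliser box, fixed on the nightstand: 130 mm high, its own x from -62 to 58, y from -115 to 100 mm; z up. Origin on its underside, straight below the hatch. Level top without rims; the grey loading ledge is the top at y below -23 (x -40 to 38). Chamber below the hatch: 119 mm deep, x -57 to 54, y -55 to 55 mm, +x wall clear.
- hatch (a point): Point in the hatch hole, level with the steriliser's top (its x 0, y 0, z 130 mm), near the hole's middle. The hole runs from x -40 to 38 and y -23 to 27 mm. The blue flap fills it; shut, the flap stands 5 mm proud of the top, so that a pacifier slid against it is stopped.
- flap (a joint): Angle of the blue flap and of the orange lever on the same hinge: 0 shut, 1.5 rad the stop, flap hanging almost upright in the chamber. Hinge line along the steriliser's y at x -40, z 127 mm. Pushing the lever towards the steriliser's +x lays it down over the top (almost flat at 1.5) and swings the flap down. A weak spring (under 2 N at the lever's edge) shuts it when let go.
- lever_top (a point): Middle of the orange lever's upper edge. Flap shut, it is at the steriliser's x -40, y 51, z 172 mm; it moves with the lever. The lever is a plate 4 mm thick that stands upright on the hinge line when shut, 42 mm above the top, from y 14 to 88 mm.
- pacifier_c (a point): Blue pacifier, about 25 g, flat on the ledge, teat up: oval back plate 37 x 28 mm from 0 to 6 mm, oval shield 42 x 30 mm from 6 to 14 mm, thin teat in the middle up to 34 mm. The point is on its middle, 10 mm above its underside. Its long side lies roughly along the steriliser's x; a short half-width (15 mm) reaches towards the hatch.
- teether: Beech teething ring, 70 mm across, 12 mm high, flat on the nightstand near the steriliser's -x side. Origin at its underside's centre. Leave alone.
- jar: Closed glass jar, 68 mm across, 95 mm high. Origin at its underside's centre. Leave alone.
- mug: White ceramic mug, 80 mm across, 88 mm high, with a terracotta cat handle reaching 70 mm from the axis (along its +y). Origin at its underside's centre. Leave alone.
- milk: Clear baby bottle with a yellow cap, 56 mm across, 150 mm high. Origin at its underside's centre. Leave alone.
- clock: Dark wooden clock block, 45 x 100 mm, 70 mm high. Origin at its underside's centre. Leave alone.
- cream: White cream bottle with a green cap, 44 mm across, 100 mm high. Origin at its underside's centre. Leave alone.
Not all that is in view belongs to the job. Leave any pink or turquoise look-alike of the part that bears pacifier_c alone.

How it is judged:
By the outcome, as a careful person would: the job done as asked, in the order asked, and still so for the second after the job is handed in, with the robot touching nothing.
It also fails if it takes over 30 s, if anything falls off the work surface, if the arm or the gripper's body presses on something with over 40 N, if the wrist force passes 120 N, or if a joint passes its speed limit or range.

## Working session

There is one attempt and no reset: what is moved stays moved. The work goes in short steps, Python scripts to look and compute and a tool call to move; the robot and the scene stay as the last step left them, time stands still between calls to the robot, and variables do not carry over. Pictures are saved under pics/ and viewed, at most 10 in all, crops included, and the job is handed in when it is done.

Besides the shell and the picture viewer there is one more tool, called after "Call:" as name(argument=value, ...), one argument or row to a line, values as JSON. move_arm: Moves the arm, as the interface text tells. Its arguments: {"type":"object","properties":{"delta_pos":{"type":"array","items":{"type":"array","items":{"type":"number","minimum":-1,"maximum":1}}},"angular":{"type":"array","items":{"type":"array","items":{"type":"number","minimum":-1,"maximum":1}}},"fingers":{"type":"array","items":{"type":"number"}},"squeeze":{"type":"number"}},"required":["delta_pos","angular","fingers"]}

```bash
mkdir -p pics; cat > h.py <<'E'
import numpy as np, cv2
from station import ctrl
def shot(n,f=None):
    d=ctrl.get_image(n)
    if f: cv2.imwrite('pics/'+f,d['image'][...,::-1])
    return d
def pts(d):
    K=d['intrinsics'];z=d['range_z'];v,u=np.indices(z.shape)
    P=np.stack([(u-K[0,2])/K[0,0]*z,(v-K[1,2])/K[1,1]*z,z],-1)
    W=(P-d['t'])@d['R']; W[z==0]=np.nan
    return W
E
python3 - <<'E'
from h import *
a=shot('scene');b=shot('top')
cv2.imwrite('pics/a.png',a['image'][...,::-1]);cv2.imwrite('pics/b.png',b['image'][...,::-1])
np.savez('s.npz',**a);np.savez('t.npz',**b)
s=ctrl.read_state();print(s)
for d in(a,b):print(-d['R'].T@d['t'],d['intrinsics'])
E
```

```text
{'time': 0.1, 'joint_pos': array([-1.06381057,  0.50176907, -0.4267659 ,  1.5513666 ,  0.22082325,
        1.13826987, -0.21029551]), 'joint_velocities': array([-0.00103269, -0.00204496, -0.00018134, -0.00399608, -0.00054355,
        0.00082152, -0.00140538]), 'effort': array([-1.10003678e-02, -5.67872107e+01, -5.83910286e+00, -2.79914886e+01,
       -6.91285031e-02,  2.40982790e-02,  5.94320591e-05]), 'tcp_pos': array([0.15679321, 0.63008542, 0.18906024]), 'tcp_rot': array([[-9.70438440e-01,  2.41348358e-01, -4.52733834e-04],
       [ 2.41348781e-01,  9.70436951e-01, -1.70020484e-03],
       [ 2.90079960e-05, -1.75921089e-03, -9.99998452e-01]]), 'wrist_force': array([-0.10677259,  0.08969884, -0.33165177]), 'ft_torque': array([-0.00122672,  0.04371834,  0.06810255]), 'grasp_force': 0.0, 'finger_gap': 1.0012321307011818}
[ 1.48939848 -0.09163255  0.91637752] [[429.22757704   0.         257.14165109]
 [  0.         429.22757704 199.1347883 ]
 [  0.           0.           1.        ]]
[0.49165724 0.03580365 1.05854157] [[365.64291791   0.         249.81490717]
 [  0.         365.64291791 188.11104028]
 [  0.           0.           1.        ]]
```

View pics/a.png

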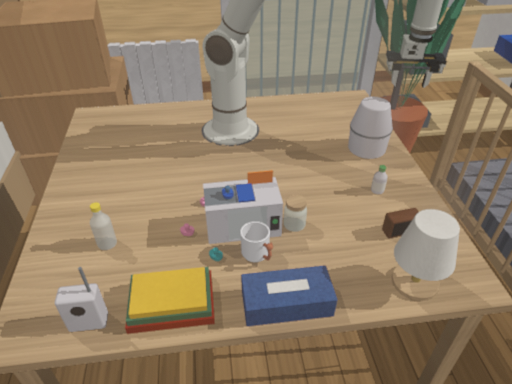

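View pics/b.png

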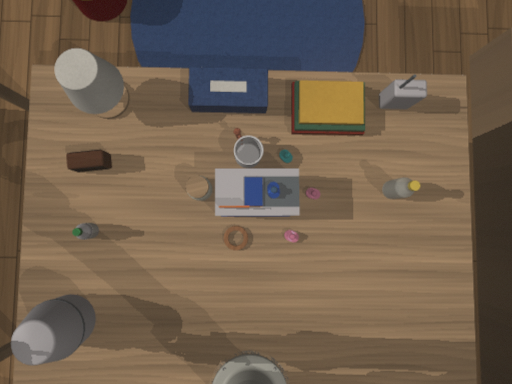

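The top view shows the steriliser at (257,192), with the lever (orange) at (235,206), the flap at (254,191) and the blue pacifier at (274,189) on the ledge to the right. The look-alikes lie on the nightstand: pink at (313,192) and (292,236), turquoise at (285,156). Only the blue one on the ledge fits the description. Next I'll measure it and confirm in a crop.

```bash
python3 - <<'E'
from h import *
d=dict(np.load('t.npz'));W=pts(d);im=d['image'];hsv=cv2.cvtColor(im,cv2.COLOR_RGB2HSV)
c=cv2.resize(im[150:260,190:340],None,fx=5,fy=5,interpolation=cv2.INTER_CUBIC);cv2.imwrite('pics/c.png',c[...,::-1])
roi=np.zeros(im.shape[:2],bool);roi[160:225,205:310]=1
z=W[...,2]
def rect(m,zp,name):
    K=d['intrinsics'];m=m.astype(np.uint8)
    n,l,st,ce=cv2.connectedComponentsWithStats(m)
    for i in range(1,n):
        if st[i,4]<25: continue
        v,u=np.nonzero(l==i)
        r=np.stack([(u-K[0,2])/K[0,0],(v-K[1,2])/K[1,1],np.ones(len(u))],1)@d['R'];C=-d['R'].T@d['t']
        P=C+r*((zp-C[2])/r[:,2])[:,None]
        R=cv2.minAreaRect(P[:,:2].astype(np.float32)*1000)
        print(name,st[i],ce[i].round(1),'ctr mm',np.round(R[0],1),'size',np.round(R[1],1),'ang',round(R[2],2),'mean',P[:,:2].mean(0).round(4)*1000,'z',np.nanmedian(z[l==i]))
top=roi&(abs(z-.13)<.012);rect(top,.13,'top')
H,S,V=[hsv[...,i] for i in range(3)]
blue=roi&(H>100)&(H<130)&(S>130);rect(blue,.135,'blue')
rect(blue&(z>.14),.142,'pac'); 
rect(roi&(H<15)&(S>150)&(z>.12),.172,'lever')
full=(z>.05)&(W[...,0]>.2)&(W[...,0]<.9)&(abs(W[...,1])<.5)
rect(full,.09,'tall')
E
```

```text
top [ 215  169   84   47 3672] [256.2 191.9] ctr mm [553.9 -11.1] size [117.9 212.7] ang 0.87 mean [554.2  -9.7] z 0.12972101864622826
blue [245 178  17  27 459] [253. 191.] ctr mm [556.   -1.3] size [66.1 40.7] ang 0.69 mean [555.9  -1.2] z 0.13443265808827817
blue [268 182  11  16 105] [272.8 189.9] ctr mm [560.4 -52. ] size [38.2 25.5] ang 0.41 mean [559.4 -51.5] z 0.14404369549413787
pac [268 182  11  16 105] [272.8 189.9] ctr mm [559.9 -51.3] size [37.9 25.3] ang 0.41 mean [558.9 -50.8] z 0.14404369549413787
tall [  54   49   70   66 3263] [88.5 80.9] ctr mm [852.6 443.3] size [202.8 147.1] ang 45.95 mean [849.1 441.2] z 0.20463701151970823
tall [ 188   68   80   41 3100] [227.6  88.3] ctr mm [837.3  68.5] size [214.7 109.5] ang 89.64 mean [837.   68.6] z 0.06948041582979395
tall [384  75  43  31 982] [405.2  91.7] ctr mm [ 843.4 -418.6] size [ 84.6 119.3] ang 1.2 mean [ 838.5 -419.3] z 0.11719491616878172
tall [ 299   81   65   44 2756] [330.6 102.5] ctr mm [ 804.  -212.6] size [119.8 176. ] ang 1.08 mean [ 803.7 -212.4] z 0.06254744212896916
tall [233 128  30  39 316] [246.1 1
[... 190 characters left out ...]
 [635.3 438.9] z 0.06825107238216697
tall [ 215  169   84   47 3890] [256.5 192. ] ctr mm [556.6 -13.1] size [123.  221.9] ang 0.87 mean [556.5 -12.5] z 0.12987194252205525
tall [186 176  25  25 497] [197.9 187.7] ctr mm [565.2 142.7] size [63.8 63.3] ang 1.11 mean [565.8 143. ] z 0.09354415711198466
tall [388 178  32  21 492] [402.6 187.6] ctr mm [ 572.6 -409. ] size [54.  85.2] ang 0.82 mean [ 573.5 -406.3] z 0.10316259242894486
tall [ 72 224  20  16 244] [ 82.2 231.5] ctr mm [447.8 441.3] size [38.7 48.9] ang 0.59 mean [447.9 439.7] z 0.07158282415192775
tall [  30  297   59   48 1911] [ 58.9 321.5] ctr mm [222.2 496.4] size [101.8 156.5] ang 22.97 mean [219.8 487.5] z 0.14732663990978548
```

View pics/c.png

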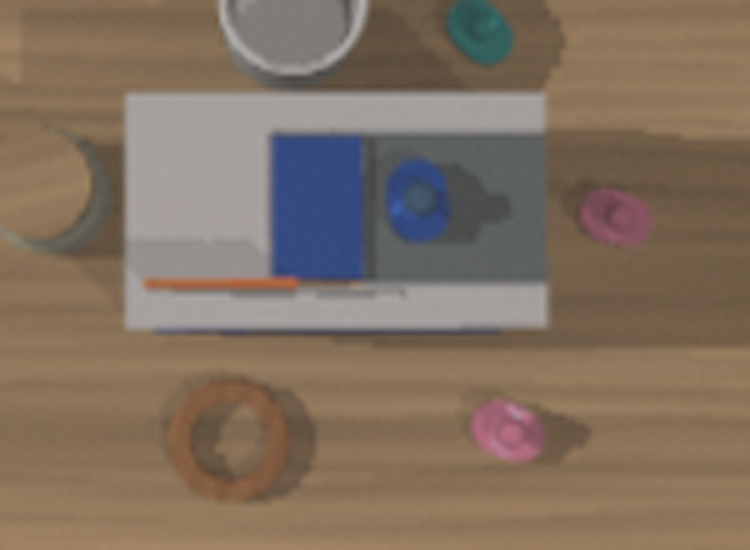

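The crop confirms the blue pacifier on the grey ledge at crop (418,200), with the flap at (317,205) and the lever at (220,284). The steriliser origin is about (556.5,-3.5) mm with axes close to the world's, and the pacifier is at about (559.5,-51) mm. I'll lift first to clear the grey-white vessel beside the arm, then align the yaw.

Call:
move_arm(
  delta_pos=[
    [0,0,-0.2],
    [0,0,-0.2],
    [0,0,-0.2],
    [0,0,-0.2],
    [0,0,0],
    [0,0,0],
    [-0.2,0,0],
    [-0.2,0,0],
  ],
  angular=[
    [0,0,0],
    [0,0,0],
    [0,0,0],
    [0,0,0],
    [0,0,-0.061],
    [0,0,-0.061],
    [0,0,0],
    [0,0,0],
  ],
  fingers=[-1,-1,-1,-1,-1,-1,-1,-1],
)

```text
time: 1.1
tcp_pos: [0.2572, 0.6308, 0.3898]
tcp_rot: [[-1.0, -0.002, -0.0], [-0.002, 1.0, -0.0], [0.0, -0.0, -1.0]]
wrist_force: [0.8, 0.5, 0.3]
finger_gap: 1.002
grasp_force: 0.0
```

Call:
move_arm(
  delta_pos=[
    [-0.1,-0.17,0],
    [-0.1,-0.19,0],
    [-0.1,-0.19,0],
    [-0.1,-0.19,0],
    [-0.1,-0.19,0],
    [-0.1,-0.19,0],
    [-0.1,-0.19,0],
    [-0.1,-0.19,0],
  ],
  angular=[
    [0,0,0],
    [0,0,0],
    [0,0,0],
    [0,0,0],
    [0,0,0],
    [0,0,0],
    [0,0,0],
    [0,0,0],
  ],
  fingers=[-1,-1,-1,-1,-1,-1,-1,-1],
)

```text
time: 2.1
tcp_pos: [0.4573, 0.254, 0.3897]
tcp_rot: [[-1.0, -0.0, -0.0], [-0.0, 1.0, -0.0], [0.0, -0.0, -1.0]]
wrist_force: [1.3, 0.4, -0.3]
finger_gap: 1.0
grasp_force: 0.0
```

Call:
move_arm(
  delta_pos=[
    [-0.02,-0.19,0],
    [-0.02,-0.19,0],
    [-0.02,-0.19,0],
    [-0.02,-0.19,0],
    [0,-0.19,0],
    [0,-0.16,0],
    [0,0,0.1],
    [0,0,0.1],
  ],
  angular=[
    [0,0,0],
    [0,0,0],
    [0,0,0],
    [0,0,0],
    [0,0,0],
    [0,0,0],
    [0,0,0],
    [0,0,0],
  ],
  fingers=[-1,-1,-1,-1,-1,-1,-1,-1],
)

```text
time: 3.1
tcp_pos: [0.4769, -0.0223, 0.3393]
tcp_rot: [[-1.0, 0.001, 0.0], [0.001, 1.0, 0.0], [-0.0, 0.0, -1.0]]
wrist_force: [0.8, -0.0, -0.3]
finger_gap: 1.001
grasp_force: 0.0
```

Call:
move_arm(
  delta_pos=[
    [0,-0.02,0.19],
    [0,0,0.19],
    [0,0,0.19],
    [0,0,0.19],
    [0,0,0],
  ],
  angular=[
    [0,0,0],
    [0,0,0],
    [0,0,0],
    [0,0,0],
    [0,0,0],
  ],
  fingers=[-1,-1,-1,-1,-1],
)

```text
time: 3.72
tcp_pos: [0.4732, -0.0266, 0.1468]
tcp_rot: [[-1.0, -0.0, -0.009], [-0.0, 1.0, 0.0], [0.009, 0.0, -1.0]]
wrist_force: [-0.3, -0.1, 0.9]
finger_gap: 1.0
grasp_force: 0.0
```

```bash
python3 - <<'E'
from h import *
a=shot('scene')['image'][150:250,180:310];w=shot('wrist')['image']
cv2.imwrite('pics/d.png',np.hstack([cv2.resize(a,(380,292),interpolation=2),cv2.resize(w,(389,292))])[...,::-1])
E
```

```text
(no output)
```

View pics/d.png

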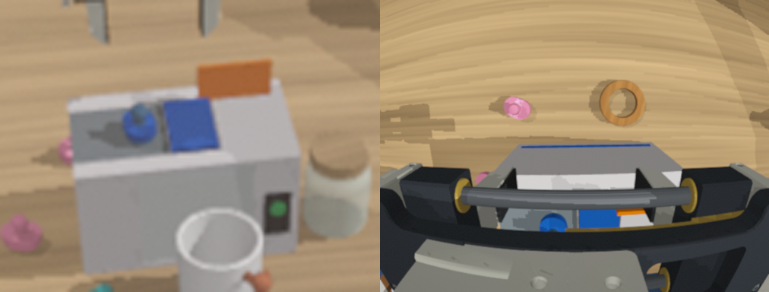

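The crop shows both fingers on the -x side: one at (208,15) facing the orange lever (235,80), the other at (98,20), which will pass behind the pacifier (140,125). Next is the lever sweep.

Call:
move_arm(
  delta_pos=[
    [-0.06,0,-0.01],
    [-0.06,0,0],
    [-0.06,0,0],
    [-0.06,0,0],
    [-0.06,0,0],
    [-0.02,0,0],
    [0,0,0],
  ],
  angular=[
    [0,0,0],
    [0,0,0],
    [0,0,0],
    [0,0,0],
    [0,0,0],
    [0,0,0],
    [0,0,0],
  ],
  fingers=[-1,-1,-1,-1,-1,-1,-1],
)

```text
time: 4.7
tcp_pos: [0.557, -0.0266, 0.1521]
tcp_rot: [[-1.0, -0.0, -0.001], [-0.0, 1.0, 0.0], [0.001, 0.0, -1.0]]
wrist_force: [-0.2, 0.6, 0.5]
finger_gap: 0.998
grasp_force: 0.0
```

```bash
python3 - <<'E'
from h import *
a=shot('scene')['image'][150:250,180:310];w=shot('wrist')['image']
cv2.imwrite('pics/e.png',np.hstack([cv2.resize(a,(380,292),interpolation=2),cv2.resize(w,(389,292))])[...,::-1])
E
```

```text
(no output)
```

View pics/e.png

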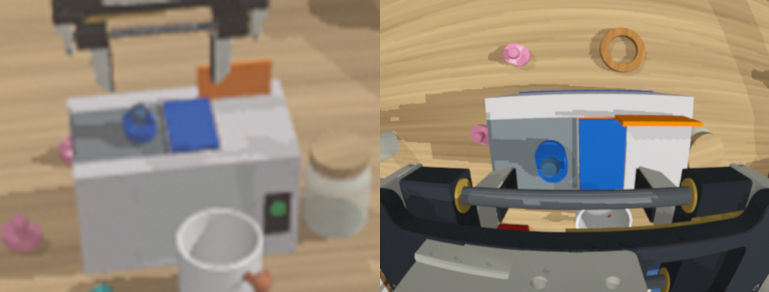

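The lever still looks upright in both views, and finger A is drawn in front of it at (222,75). I'll compare the projections and the depth before going on.

```bash
python3 - <<'E'
from h import *
d=shot('scene');t=shot('top')
s=ctrl.read_state();p=s['tcp_pos'];print(p,s['joint_pos'].round(3),s['time'])
def pr(d,X):
    c=d['R']@np.array(X)+d['t'];q=d['intrinsics']@c;return (q[:2]/q[2]).round(1),c[2].round(3)
for X in([p[0],p[1]+.055,p[2]],[p[0],p[1]-.055,p[2]],[.5165,.0105,.172],[.5165,.0845,.172],[.5165,.0105,.13],[.5165,.0845,.13]):
    print(np.round(X,3),pr(d,X),pr(t,X))
for n,q in(('s',d),('t',t)):
    im=q['image'];h=cv2.cvtColor(im,cv2.COLOR_RGB2HSV);W=pts(q)
    m=(h[...,0]<14)&(h[...,1]>170);m&=(W[...,2]>.11)&(W[...,0]<.7)
    v,u=np.nonzero(m);P=W[m]
    print(n,len(u),u.min(),u.max(),v.min(),v.max(),np.nanpercentile(P,[2,50,98],axis=0).round(3).tolist())
c1=cv2.resize(d['image'][140:220,190:300],(440,320),interpolation=2);c2=cv2.resize(t['image'][160:225,205:310],(350,320),interpolation=2)
cv2.imwrite('pics/f.png',np.hstack([c1,c2])[...,::-1])
E
```

```text
[ 0.55650088 -0.02665291  0.15247717] [ 0.000e+00  3.450e-01 -1.000e-03  1.836e+00  0.000e+00  9.610e-01
  1.570e+00] 4.9
[0.557 0.028 0.152] (array([254.8, 185.8]), np.float64(1.211)) (array([241.4, 190.1]), np.float64(0.908))
[ 0.557 -0.082  0.152] (array([215.8, 189. ]), np.float64(1.2)) (array([285.5, 190.7]), np.float64(0.912))
[0.516 0.01  0.172] (array([246.8, 172.2]), np.float64(1.226)) (array([248.6, 206.1]), np.float64(0.886))
[0.516 0.084 0.172] (array([272.4, 170.2]), np.float64(1.234)) (array([218. , 205.7]), np.float64(0.884))
[0.516 0.01  0.13 ] (array([247. , 183.7]), np.float64(1.254)) (array([248.2, 206.6]), np.float64(0.928))
[0.516 0.084 0.13 ] (array([272. , 181.6]), np.float64(1.261)) (array([218.9, 206.2]), np.float64(0.926))
s 14 249 271 171 181 [[0.516, 0.016, 0.139], [0.518, 0.057, 0.167], [0.521, 0.08, 0.172]]Traceback (most recent call last):
  File "<stdin>", line 12, in <module>
    return umr_minimum(a, axis, None, out, keepdims, initial, where)
ValueError: zero-size array to reduction operation minimum which has no identity
```

```bash
python3 - <<'E'
from h import *
d=shot('scene');t=shot('top');p=ctrl.read_state()['tcp_pos'];print(p,ctrl.read_state()['wrist_force'])
W=pts(d)
for ys in(.0285,-.0815):
    m=(abs(W[...,1]-ys)<.012)&(W[...,2]>.14)&(W[...,2]<.21)&(W[...,0]>.44)&(W[...,0]<.62)
    v,u=np.nonzero(m)
    for r in range(v.min(),v.max()+1):
        k=v==r
        if k.any(): print(r,u[k].min(),u[k].max(),W[m][k].mean(0).round(3),d['image'][m][k].mean(0).astype(int))
c1=cv2.resize(d['image'][140:220,190:300],(440,320),interpolation=2);c2=cv2.resize(t['image'][160:225,205:310],(350,320),interpolation=2)
cv2.imwrite('pics/f.png',np.hstack([c1,c2])[...,::-1])
E
```

```text
[ 0.55668358 -0.0266292   0.15259893] [-0.92720263  0.40089316  0.95346857]
172 251 258 [0.559 0.027 0.204] [141 126 112]
173 250 258 [0.557 0.026 0.198] [143 123 108]
174 250 258 [0.556 0.026 0.194] [139 120 105]
175 249 257 [0.551 0.024 0.187] [141 114  95]
176 250 257 [0.549 0.026 0.182] [143 113  92]
177 250 257 [0.539 0.027 0.17 ] [147 106  80]
178 250 257 [0.532 0.028 0.161] [157 101  66]
179 250 257 [0.519 0.029 0.147] [164  99  58]
180 250 257 [0.52  0.029 0.144] [164  99  57]
181 250 254 [0.52  0.025 0.141] [164  99  56]
176 214 218 [ 0.568 -0.078  0.207] [141 134 124]
177 213 218 [ 0.57  -0.08   0.205] [140 134 124]
178 213 218 [ 0.569 -0.08   0.202] [140 134 123]
179 214 218 [ 0.57  -0.079  0.198] [143 134 122]
180 216 218 [ 0.567 -0.077  0.193] [139 128 115]
181 217 218 [ 0.568 -0.075  0.189] [157 142 126]
```

View pics/f.png

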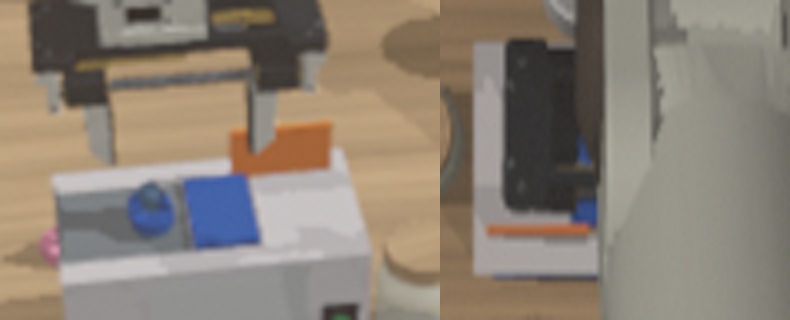

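The scene depth puts the fingertips about 30 mm above the reported TCP: tips at z≈0.183, at rows 178–181. They passed over the lever without touching it. I'll back off, go lower and check the tip height again.

Call:
move_arm(
  delta_pos=[
    [0,0,-0.03],
    [0.12,0,0],
    [0.12,0,0],
    [0.1,0,0],
    [0,0,0.07],
    [0,0,0.08],
    [0,0,0],
  ],
  angular=[
    [0,0,0],
    [0,0,0],
    [0,0,0],
    [0,0,0],
    [0,0,0],
    [0,0,0],
    [0,0,0],
  ],
  fingers=[-1,-1,-1,-1,-1,-1,-1],
)

```text
time: 5.88
tcp_pos: [0.4709, -0.0266, 0.122]
tcp_rot: [[-1.0, -0.0, -0.002], [-0.0, 1.0, 0.0], [0.002, 0.0, -1.0]]
wrist_force: [0.2, 0.3, -0.3]
finger_gap: 1.002
grasp_force: 0.0
```

```bash
cat > tip.py <<'E'
from h import *
d=shot('scene');p=ctrl.read_state()['tcp_pos'];print(p.round(4),ctrl.read_state()['time'])
def pr(X):
    q=d['intrinsics']@(d['R']@np.array(X)+d['t']);return (q[:2]/q[2]).round(1)
def sq(im):
    return cv2.resize(im[130:215,185:300],(690,510),interpolation=2)
im=d['image'].copy()
c=sq(im)
for off in(0,.03):
  for s in(1,-1):
    u,v=pr([p[0]+.0095,p[1]+s*.055,p[2]+off]);print(off,u,v)
    cv2.circle(c,(int((u-185)*6+3),int((v-130)*6+3)),3,(255,0,0) if off==0 else (0,255,0),-1)
import sys
cv2.imwrite('pics/'+sys.argv[1],c[...,::-1])
E
python3 tip.py g.png
```

```text
[ 0.4718 -0.0266  0.1227] 5.925
0 251.6 177.8
0 214.9 180.8
0.03 251.5 169.8
0.03 214.2 172.8
```

View pics/g.png

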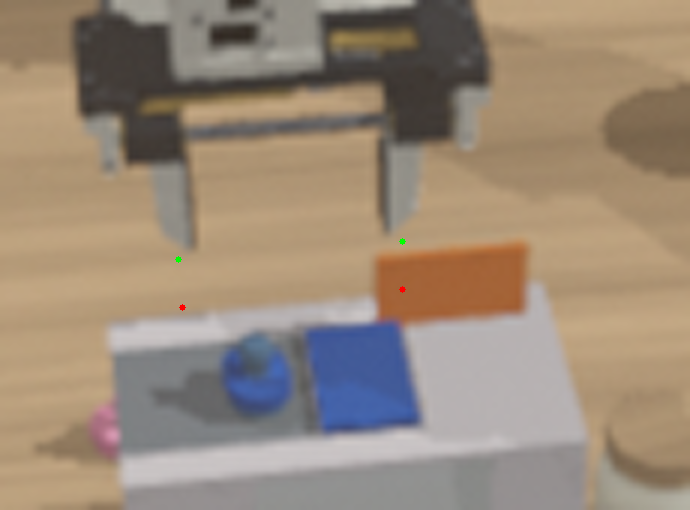

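The fingertips sit at crop (390,235) and (190,250), about 30–35 mm above the reported TCP height (red dots). So the tips are now at z≈0.155, below the lever's top edge. I'll sweep at this height.

Call:
move_arm(
  delta_pos=[
    [-0.06,0,0],
    [-0.06,0,0],
    [-0.06,0,0],
    [-0.06,0,0],
    [-0.06,0,0.01],
    [-0.02,0,0.01],
    [0,0,0],
  ],
  angular=[
    [0,0,0],
    [0,0,0],
    [0,0,0],
    [0,0,0],
    [0,0,0],
    [0,0,0],
    [0,0,0],
  ],
  fingers=[-1,-1,-1,-1,-1,-1,-1],
)

```text
time: 6.8
tcp_pos: [0.5527, -0.0265, 0.1174]
tcp_rot: [[-1.0, -0.0, 0.001], [-0.0, 1.0, 0.0], [-0.001, 0.0, -1.0]]
wrist_force: [0.9, 0.2, 2.3]
finger_gap: 0.998
grasp_force: 1.0
```

```bash
python3 tip.py i.png
```

```text
[ 0.5526 -0.0266  0.1176] 6.85
0 255.1 196.4
0 216.7 199.8
0.03 255.1 188.3
0.03 216.1 191.6
```

View pics/i.png

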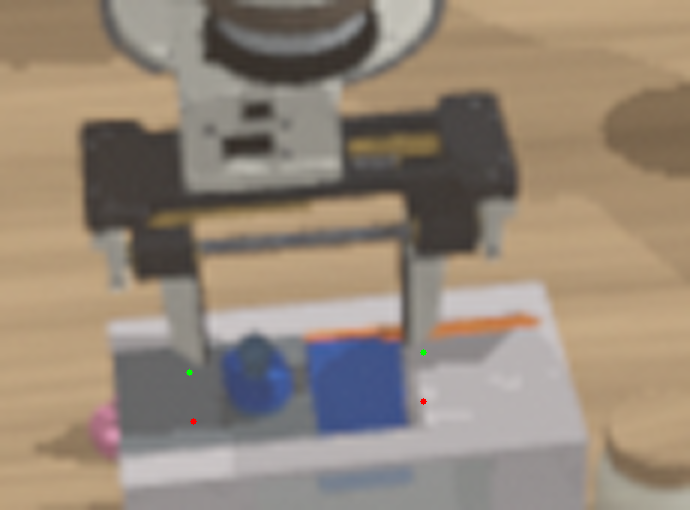

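The picture shows the lever laid over (orange strip, seen edge-on at (420,330)) and the flap hanging open. Finger B's tip at (205,365) is behind the pacifier at (257,375). Next I'll centre on the pacifier and lower.

Call:
move_arm(
  delta_pos=[
    [-0.028,0,0.01],
    [0,0,0.015],
    [0,0,0.015],
    [0,0,0],
    [0,0,0],
  ],
  angular=[
    [0,0,0],
    [0,0,0],
    [0,0,0],
    [0,0,0],
    [0,0,0],
  ],
  fingers=[-1,-1,-1,-1,-1],
)

```text
time: 7.48
tcp_pos: [0.5587, -0.0266, 0.1074]
tcp_rot: [[-1.0, -0.0, -0.0], [-0.0, 1.0, -0.0], [0.0, -0.0, -1.0]]
wrist_force: [0.5, -0.2, 1.2]
finger_gap: 0.997
grasp_force: 0.7
```

```bash
cat > pac.py <<'E'
from h import *
for n in('scene','wrist'):
    d=shot(n);im=d['image'];hsv=cv2.cvtColor(im,cv2.COLOR_RGB2HSV)
    W=pts(d)
    if n=='scene':
        roi=np.zeros(im.shape[:2],bool);roi[170:235,195:285]=1
        m=roi&(hsv[...,0]>100)&(hsv[...,0]<130)&(hsv[...,1]>130)
        k,l,st,ce=cv2.connectedComponentsWithStats(m.astype(np.uint8))
        for i in range(1,k):
            if st[i,4]>8: print(st[i],np.nanpercentile(W[l==i],[3,50,97],axis=0).round(3).tolist())
        m=roi&(hsv[...,0]<14)&(hsv[...,1]>150)
        if m.any(): print('lever',np.nanpercentile(W[m],[3,50,97],axis=0).round(3).tolist())
        mm=(abs(W[...,1]-ctrl.read_state()['tcp_pos'][1]+.055)<.02)&(W[...,2]>.135)&(W[...,2]<.2)&(abs(W[...,0]-.56)<.04)&(hsv[...,1]<90)
        mm[:, 231:]=0
        if mm.any(): print('fingerB z',np.nanpercentile(W[mm],[2,10,50],axis=0).round(3).tolist())
s=ctrl.read_state();print(s['time'],s['tcp_pos'].round(4),s['wrist_force'].round(1))
E
python3 pac.py
```

```text
[237 187  15  14 111] [[0.525, -0.02, 0.088], [0.533, -0.005, 0.11], [0.541, 0.017, 0.125]]
lever [[0.522, 0.014, 0.129], [0.547, 0.054, 0.139], [0.559, 0.081, 0.144]]
fingerB z [[0.565, -0.089, 0.142], [0.569, -0.087, 0.152], [0.571, -0.08, 0.172]]
7.575 [ 0.5588 -0.0266  0.1075] [0.5 0.4 1.3]
```

```bash
sed -i 's/(hsv\[...,1\]>130)/(hsv[...,1]>100)\&(hsv[...,2]>40)/; s/ctrl.read_state()\[.tcp_pos.\]\[1\]/0/' pac.py; python3 pac.py; python3 - <<'E'
from h import *
d=shot('scene');h=cv2.cvtColor(d['image'],cv2.COLOR_RGB2HSV);W=pts(d)
for r in(186,190,194):print([(c,tuple(int(q) for q in h[r,c]),W[r,c].round(3).tolist()) for c in range(214,240,3)])
cv2.imwrite('pics/j.png',cv2.resize(d['image'][130:215,185:300],(690,510),interpolation=2)[...,::-1])
E
```

```text
[236 187  16  15 186] [[0.524, -0.02, 0.087], [0.534, -0.002, 0.105], [0.543, 0.018, 0.125]]
[222 189  11  10  69] [[0.551, -0.063, 0.137], [0.57, -0.05, 0.143], [0.582, -0.038, 0.145]]
lever [[0.523, 0.014, 0.13], [0.544, 0.055, 0.137], [0.559, 0.081, 0.145]]
fingerB z [[0.557, -0.075, 0.139], [0.559, -0.074, 0.147], [0.567, -0.054, 0.161]]
7.675 [ 0.5588 -0.0266  0.1075] [ 0.3 -0.2  1.7]
[(214, (22, 19, 148), [0.574, -0.086, 0.178]), (217, (22, 19, 147), [0.568, -0.078, 0.172]), (220, (174, 7, 180), [0.513, -0.068, 0.127]), (223, (0, 7, 180), [0.518, -0.06, 0.13]), (226, (107, 46, 106), [0.557, -0.053, 0.16]), (229, (116, 16, 129), [0.562, -0.045, 0.164]), (232, (100, 5, 141), [0.521, -0.034, 0.13]), (235, (7, 47, 156), [0.518, -0.025, 0.126]), (238, (7, 120, 181), [0.522, -0.017, 0.129])]
[(214, (20, 21, 147), [0.57, -0.087, 0.16]), (217, (22, 19, 145), [0.574, -0.079, 0.163]), (220, (120, 5, 102), [0.534, -0.07, 0.129]), (223, (113, 137, 136), [0.554, -0.062, 0.145]), (226, (107, 67, 99), [0.566, -0.054, 0.154]), (229, (110, 92, 103), [0.57, -0.046, 0.156]), (232, (113, 82, 130), [0.553, -0.036, 0.141]), (235, (111, 20, 126), [0.539, -0.027, 0.128]), (238, (112, 142, 142), [0.53, -0.017, 0.12])]
[(214, (120, 5, 103), [0.549, -0.088, 0.129]), (217, (18, 11, 120), [0.55, -0.079, 0.129]), (220, (120, 3, 96), [0.552, -0.071, 0.129]), (223, (114, 112, 107), [0.57, -0.063, 0.143]), (226, (114, 115, 115), [0.573, -0.055, 0.145]), (229, (114, 119, 114), [0.572, -0.046, 0.143]), (232, (114, 116, 110), [0.573, -0.038, 0.143]), (235, (105, 5, 99), [0.556, -0.029, 0.128]), (238, (113, 136, 126), [0.535, -0.018, 0.109])]
```

View pics/j.png

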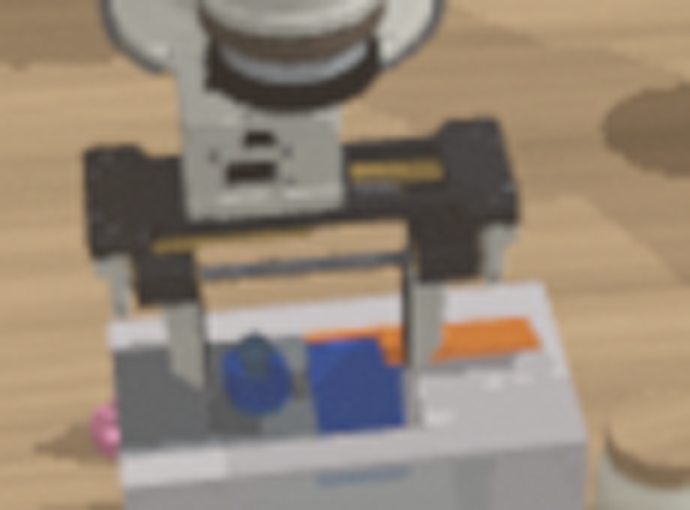

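The lever now lies lower (orange at (480,340)), the flap hangs in the chamber, and finger B at (205,385) is beside the pacifier at (255,375). The tips are at z≈0.142. I'll go 6 mm lower, then push along +y.

Call:
move_arm(
  delta_pos=[
    [-0.008,0,0.012],
    [0,0,0.012],
    [0,0,0],
    [0,0,0],
  ],
  angular=[
    [0,0,0],
    [0,0,0],
    [0,0,0],
    [0,0,0],
  ],
  fingers=[-1,-1,-1,-1],
)

```text
time: 8.22
tcp_pos: [0.5611, -0.0266, 0.1015]
tcp_rot: [[-1.0, -0.0, 0.0], [-0.0, 1.0, 0.0], [-0.0, 0.0, -1.0]]
wrist_force: [0.3, -0.5, 1.1]
finger_gap: 1.001
grasp_force: 0.7
```

```bash
python3 pac.py
```

```text
[236 187  16  15 178] [[0.525, -0.02, 0.082], [0.531, -0.003, 0.103], [0.537, 0.017, 0.126]]
[222 189  11  10  68] [[0.549, -0.063, 0.137], [0.572, -0.05, 0.142], [0.583, -0.038, 0.146]]
lever [[0.522, 0.013, 0.129], [0.544, 0.054, 0.134], [0.562, 0.081, 0.139]]
fingerB z [[0.558, -0.075, 0.138], [0.56, -0.074, 0.143], [0.568, -0.054, 0.159]]
8.325 [ 0.5611 -0.0266  0.1016] [ 0.3 -0.4  1.9]
```

Call:
move_arm(
  delta_pos=[
    [0,0.02,0],
    [0,0.02,0],
    [0,0.02,0],
    [0,0.02,0],
    [0,0.02,0],
    [0,0,0],
  ],
  angular=[
    [0,0,0],
    [0,0,0],
    [0,0,0],
    [0,0,0],
    [0,0,0],
    [0,0,0],
  ],
  fingers=[-1,-1,-1,-1,-1,-1],
)

```text
time: 9.07
tcp_pos: [0.561, -0.0006, 0.1015]
tcp_rot: [[-1.0, -0.001, -0.0], [-0.001, 1.0, 0.001], [0.0, 0.001, -1.0]]
wrist_force: [-0.1, 1.3, 1.4]
finger_gap: 0.999
grasp_force: 0.6
```

```bash
python3 pac.py
```

```text
[230 187  22  15 225] [[0.525, -0.042, 0.082], [0.534, -0.009, 0.114], [0.583, 0.017, 0.144]]
lever [[0.522, 0.013, 0.128], [0.543, 0.034, 0.134], [0.56, 0.081, 0.139]]
fingerB z [[0.57, -0.064, 0.14], [0.572, -0.062, 0.147], [0.574, -0.054, 0.165]]
9.175 [ 0.561  -0.0009  0.1015] [-1.  -0.3  0.8]
```

Call:
move_arm(
  delta_pos=[
    [0,0.02,0],
    [0,0.02,0],
    [0,0.02,0],
    [0,0.01,0],
    [0,0,0],
    [0,0,0],
  ],
  angular=[
    [0,0,0],
    [0,0,0],
    [0,0,0],
    [0,0,0],
    [0,0,0],
    [0,0,0],
  ],
  fingers=[-1,-1,-1,-1,-1,-1],
)

```text
time: 9.93
tcp_pos: [0.561, 0.0164, 0.1015]
tcp_rot: [[-1.0, -0.0, -0.0], [-0.0, 1.0, 0.001], [0.0, 0.001, -1.0]]
wrist_force: [-0.1, 1.3, 1.4]
finger_gap: 1.001
grasp_force: 0.6
```

```bash
python3 pac.py
```

```text
[236 187  16  15 177] [[0.524, -0.02, 0.082], [0.531, -0.003, 0.102], [0.537, 0.017, 0.126]]
lever [[0.522, 0.013, 0.129], [0.544, 0.035, 0.134], [0.561, 0.063, 0.138]]
fingerB z [[0.571, -0.047, 0.154], [0.571, -0.046, 0.16], [0.574, -0.043, 0.172]]
10.025 [0.561  0.0162 0.1015] [ 1.  -0.1  1.4]
```

```bash
python3 - <<'E'
from h import *
a=shot('scene')['image'][150:250,180:310];w=shot('wrist')['image']
cv2.imwrite('pics/k.png',np.hstack([cv2.resize(a,(400,310),interpolation=2),cv2.resize(w[150:384,100:400],(397,310))])[...,::-1])
E
```

```text
(no output)
```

View pics/k.png

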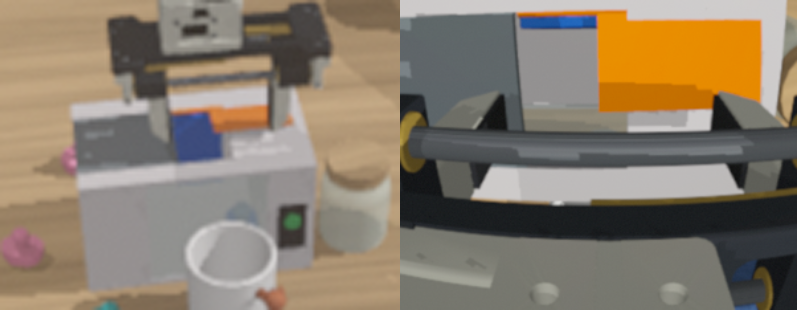

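In the last picture the hole and ledge are empty, and the pacifier shows through the clear wall at (240,213), down in the chamber. Now I'll draw back along -x so the lever follows up, then lift.

Call:
move_arm(
  delta_pos=[
    [0,-0.03,-0.02],
    [0.06,0,-0.03],
    [0.06,0,0],
    [0.07,0,0],
    [0.08,0,0],
    [0.08,0,0],
    [0.02,0,-0.2],
    [0,0,-0.2],
  ],
  angular=[
    [0,0,0],
    [0,0,0],
    [0,0,0],
    [0,0,0],
    [0,0,0],
    [0,0,0],
    [0,0,0],
    [0,0,0],
  ],
  fingers=[-1,-1,-1,-1,-1,-1,-1,-1],
)

```text
time: 11.12
tcp_pos: [0.4654, 0.0081, 0.2142]
tcp_rot: [[-1.0, -0.0, -0.004], [-0.0, 1.0, -0.0], [0.004, -0.0, -1.0]]
wrist_force: [1.2, -0.4, 0.1]
finger_gap: 0.999
grasp_force: 0.0
```

```bash
python3 - <<'E'
from h import *
d=shot('scene');a=dict(np.load('s.npz'))
W=pts(d);h=cv2.cvtColor(d['image'],cv2.COLOR_RGB2HSV)
roi=np.zeros(h.shape[:2],bool);roi[165:240,195:290]=1
m=roi&(h[...,0]>100)&(h[...,0]<130)&(h[...,1]>100)&(h[...,2]>40)
k,l,st,_=cv2.connectedComponentsWithStats(m.astype(np.uint8))
for i in range(1,k): print(st[i],np.nanpercentile(W[l==i],[3,50,97],axis=0).round(3).tolist())
m=roi&(h[...,0]<14)&(h[...,1]>150)&(W[...,0]<.6)
print('lever',np.nanpercentile(W[m],[3,50,97],axis=0).round(3).tolist())
D=np.abs(d['image'].astype(int)-a['image']).max(2)>50;D[:160]=0
print('changed',[s.tolist() for s in cv2.connectedComponentsWithStats(D.astype(np.uint8))[2][1:] if s[4]>10])
print(ctrl.read_state()['tcp_pos'],ctrl.read_state()['wrist_force'])
E
```

```text
[236 184  19  18 259] [[0.524, -0.022, 0.131], [0.56, -0.0, 0.134], [0.594, 0.019, 0.137]]
lever [[0.516, 0.016, 0.136], [0.519, 0.048, 0.154], [0.523, 0.081, 0.171]]
changed [[222, 189, 11, 10, 80]]
[0.47023689 0.00841057 0.22127313] [2.65140032 1.01836923 3.39695766]
```

Call:
move_arm(
  delta_pos=[
    [0,0,-0.1],
    [0,0,0],
    [0,0,0],
    [0,0,0],
  ],
  angular=[
    [0,0,0],
    [0,0,0],
    [0,0,0],
    [0,0,0],
  ],
  fingers=[-1,-1,-1,-1],
)

```text
time: 11.68
tcp_pos: [0.4673, 0.0083, 0.2377]
tcp_rot: [[-1.0, -0.0, -0.003], [-0.0, 1.0, -0.0], [0.003, -0.0, -1.0]]
wrist_force: [0.0, -0.4, -0.1]
finger_gap: 0.998
grasp_force: 0.0
```

```bash
python3 -c "
from station import ctrl
print(ctrl.job_done())"
```

```text
the job is handed in; nothing more can be done
None
```

Job handed in at 11.7 s: the blue pacifier is down in the steriliser's chamber, the flap is shut with the lever upright again, and the scene camera shows nothing else moved.

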